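Find the jewellery case with the stiff hinge

ROBOT

A 6-joint arm with a two-finger parallel gripper is mounted at the origin on the work surface. World frame = base frame: x ahead of the robot, y to its left, z up, the work surface at z = 0. Lengths are in m, angles in rad, forces in N, time in s.
With the tool pointing down it reaches from about 0.3 to 0.775 m from the base axis. Payload 14.6 kg.
Tool frame: the origin (TCP) lies midway between the tips of the shut fingers; the grasp point (between the pads) lies 19 mm behind it (grasp_offset is the distance from the TCP to the grasp point, in m); z points along the fingers, y is the line along which they close (so a half turn about z gives the same grasp; the last joint's range is limited). The gripper opens to 94 mm and grips with 3 to 60 N. Pads are 16 mm wide; open, the fingers measure 119 mm over their backs; the gripper's body (75 mm by 177 mm) begins 78 mm behind the grasp point.
Start: joints at [-1.302, 0.3, 1.521, -0, 1.321, -0.067], TCP at [0.181, -0.519, 0.205] pointing down, gripper open.
Joint ranges: [-3.03, 3.03], [-0.79, 2.21], [0.23, 2.52], [-1.04, 4.18], [0, 3.07], [-2.55, 2.55]. Speed limits (rad/s): [2.22, 2.22, 2.57, 3.14, 3.14, 3.14].

INTERFACE

Orientations are given as [roll, pitch, yaw] about the fixed x, y, z axes, in that order (R = Rz(yaw) Ry(pitch) Rx(roll)).
In Python, from station import * gives the robot as it stands. The module is installed in compiled form; this text tells all that it offers.
- The arm moves only by the tool send_rows, never from a script. Its argument "rows" is a list of rows, each an object of numbers: "dx", "dy", "dz": the shift along the tool's x, y, z in mm; "roll": the turn about the tool's z in degrees; "jaw": the closure, from -1 (fully open) to 1 (shut). In form: [{"dx": .., "dy": .., "dz": .., "roll": .., "jaw": ..}, ...]. A call has 1 to 12 rows; each row shifts and turns the commanded pose from where the row before left it, along the tool's axes as they then stand; what a row does not reach is not made up. A row lasts 1/12 s, in which the tool goes at most 41.7 mm and 7.16 degrees, less where a joint would pass 70% of its speed; a pose out of reach is approached as far as the arm can. A call is refused whole if a number of a shift passes 41.7 or a number of a turn 7.16, either way. A call with a gripper value outside its range is refused whole. The fingers move at their own pace and stop on an object; "force" is the grip in N (left out, the last holds). Time passes only in rows, so rows that do not move let the fingers close. It gives the time, the measured TCP pose, the force, the opening and the grip force at its end, in the units of the state.
- get_obs(): the state, without advancing time (a new reading comes with each control period).
- camera(name): name is "side" or "top"; returns a dict with "frame" (420x560x3 uint8, red, green, blue), "z_map" (420x560 float32, m along the optical axis (not along the pixel's ray), 0 where there is no reading), "camera_matrix" (3x3 intrinsics, pixels), "rvec" (rotation vector, rad) and "tvec" (3), from world to camera coordinates, as OpenCV has them. Camera axes: x right, y down, z forward; pixel columns grow to the right and rows downward; lengths in m; the calibration is good to about 2 mm. A picture is of the moment at which its call begins.
- hand_in(): hands the job in; it is judged then, once.
The state is a dict: "time_s": time; "qpos": joint angles; "joint_vel": joint speeds; "tau": joint torques, N m; "ee_pos": TCP position; "eef_rot": TCP orientation; "force": force on the tool from outside, world axes, zero at the start; "moment": the same for the moment, N m; "grip_width": finger opening in m; "grip_force": force on a finger pad.
Only numpy, scipy, OpenCV 4.12 (cv2) and the standard library are available. Lean on these libraries where they do the work, as an engineer would, in place of code of your own. Each camera call takes 0.05 s, during which the arm holds its last target. There are 200 camera calls.

TASK

Check the two wooden jewellery cases on the silversmith's bench, the one on the robot's left first and then the one on its right: lift each lid by its tab to about half open (some 40 degrees) and let it go, and a good one drops shut by itself while a stiff one stays up. Then stand the steel reject marker upright in the middle of the cork pad in front of the stiff case; leave the stiff lid standing up and the good case shut. Leave the ring cone, the jar and the steel block alone.

Things in the scene. Friction and masses are not known exactly. Their poses are not given: they have to be found in the camera images.
- case_a: Case A on its board: one of two look-alike dark wooden jewellery cases (80 mm deep, 110 wide, top at 58 mm), fixed on a 6 mm plywood board with a 60 mm round cork pad in front, towards the robot. Origin: under the pad's centre at bench level; the pad's top is 8 mm above it. x runs from pad to case (case centre at 130 mm), y along the hinge, z up. Either case may be the stiff one.
- lid_a (a joint): Lid angle of case A: 0 shut, grows as the front goes up, stop at 1.3 rad. Hinge line level along the case's far edge, 46 mm above the bench. Let go at any angle, a good lid drops shut within a second; a stiff one stays where it is left (about 3 N at the tab moves it).
- case_a_tab (a point): Grip point on the brass tab of lid A, moving with it. The tab juts 36 mm level from the lid's front edge to the robot, 14 mm wide, 10 thick. Point: mid-thickness, 24 mm out from that edge, 104 mm before and 6 mm above the hinge line, 52 mm above the bench when shut. x to the hinge, y along it. Free space beside and below; pinched across its width, it can turn between the pads.
- case_b: Case B on its board: one of two look-alike dark wooden jewellery cases (80 mm deep, 110 wide, top at 58 mm), fixed on a 6 mm plywood board with a 60 mm round cork pad in front, towards the robot. Origin: under the pad's centre at bench level; the pad's top is 8 mm above it. x runs from pad to case (case centre at 130 mm), y along the hinge, z up. Either case may be the stiff one.
- lid_b (a joint): Lid angle of case B: 0 shut, grows as the front goes up, stop at 1.3 rad. Hinge line level along the case's far edge, 46 mm above the bench. Let go at any angle, a good lid drops shut within a second; a stiff one stays where it is left (about 3 N at the tab moves it).
- case_b_tab (a point): Grip point on the brass tab of lid B, moving with it. The tab juts 36 mm level from the lid's front edge to the robot, 14 mm wide, 10 thick. Point: mid-thickness, 24 mm out from that edge, 104 mm before and 6 mm above the hinge line, 52 mm above the bench when shut. x to the hinge, y along it. Free space beside and below; pinched across its width, it can turn between the pads.
- marker_mid (a point): Reject marker: a loose plain steel peg standing on the bench between the two boards, nearer the robot: foot 36 mm across and 12 mm high, stem 20 mm across, 56 mm high in all, about 0.12 kg. The point is on its axis, half-way up (28 mm above its underside); its z is up.
- ring_cone: Bystander: a light wooden ring cone, 78 mm high, foot 38 mm across, standing between the two cases; origin at the centre of its underside.
- flux_jar: Bystander: an amber glass jar with a metal cap, 56 mm across and 65 mm high, out to the left; origin at the centre of its underside.
- dapping_block: Bystander: a dark steel dapping block, a 50 mm cube with round hollows on top, out to the right; origin at the centre of its underside.
Not all that is in view belongs to the job. Leave any green or pink look-alike of the part that bears marker_mid alone.

How it is judged:
By the outcome, as a careful person would: the job done as asked, in the order asked, and still so for the second after the job is handed in, with the robot touching nothing.
It also fails if it takes over 69 s, if anything falls off the work surface, if the arm or the gripper's body presses on something with over 40 N, if the wrist force passes 120 N, or if a joint passes its speed limit or range.

## Working session

There is one attempt and no reset: what is moved stays moved. The work goes in short steps, Python scripts to look and compute and a tool call to move; the robot and the scene stay as the last step left them, time stands still between calls to the robot, and variables do not carry over. Pictures are saved under pics/ and viewed, at most 10 in all, crops included, and the job is handed in when it is done.

Besides the shell and the picture viewer there is one more tool, called after "Request:" by a JSON object that holds its "op" and its "data", one argument or row to a line. send_rows: Moves the arm, as the interface text tells. Its arguments: {"type":"object","properties":{"rows":{"type":"array"},"force":{"type":"number"}},"required":["rows"]}

```bash
mkdir -p pics
cat > h.py <<'E'
from station import *
import numpy as np, cv2
def cam(n,save=None):
    c=camera(n)
    if save: cv2.imwrite('pics/'+save,c['frame'][:,:,::-1])
    np.savez(''+n+'.npz',**c); return c
def px2w(c,u,v,z=None):
    K=c['camera_matrix'];R=cv2.Rodrigues(c['rvec'])[0];t=np.ravel(c['tvec'])
    d=np.linalg.inv(K)@[u,v,1]; C=-R.T@t; r=R.T@d
    if z is not None: return C+r*(z-C[2])/r[2]
    return C+r*c['z_map'][int(round(v)),int(round(u))]
E
python3 - <<'E'
from h import *
cam('top','top0.png');cam('side','side0.png')
o=get_obs();print(o)
E
```

```text
{'time_s': 0.1, 'qpos': array([-1.30159386e+00,  3.00407170e-01,  1.52153924e+00, -4.61442765e-06,
        1.32069052e+00, -6.65843393e-02]), 'joint_vel': array([ 9.44627363e-04, -2.06250259e-03, -1.40457310e-03, -8.90764832e-04,
       -1.53621729e-03,  5.74905751e-05]), 'tau': array([ 1.34997339e-03, -5.32644582e+01, -3.53282332e+01,  7.09121092e-02,
        2.34559318e-02, -8.16697707e-05]), 'ee_pos': array([ 0.18117137, -0.51904791,  0.2049391 ]), 'eef_rot': array([-3.14055039e+00, -6.50213800e-05,  3.35787916e-01]), 'force': array([-0.9288772 ,  0.28749642, -0.4577392 ]), 'moment': array([0.00607489, 0.00541964, 0.01100358]), 'grip_force': 0.0, 'grip_width': 0.09401741407852245}
```

View pics/top0.png

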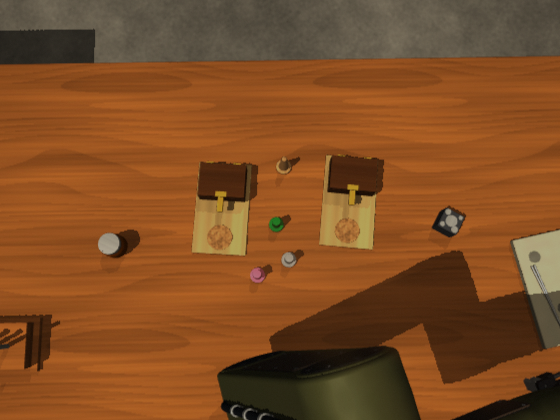

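View pics/side0.png

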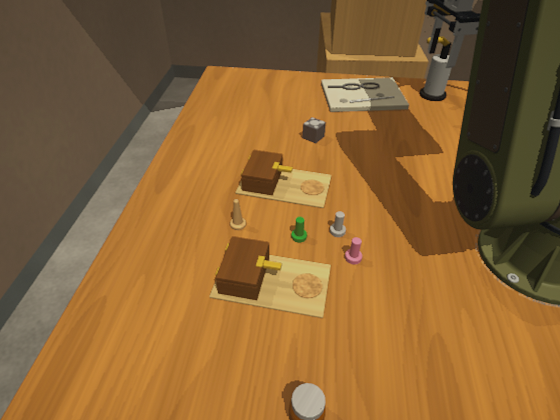

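Top view: left case with tab at about (220,202) and its pad at (220,237). The right case has its tab at (352,194) and its pad at (347,230). There are three pegs: grey (289,259), green (277,224) and pink (258,275). The grey steel one fits, since green and pink are the look-alikes. I'll confirm it in an enlarged crop and measure there.

Run:
```python
import cv2,numpy as np
a=cv2.imread('pics/top0.png')[150:290,185:385]
b=cv2.imread('pics/side0.png')[145:315,205:405]
cv2.imwrite('pics/tc.png',cv2.resize(a,None,fx=4,fy=4,interpolation=cv2.INTER_CUBIC))
cv2.imwrite('pics/sc.png',cv2.resize(b,None,fx=3.5,fy=3.5,interpolation=cv2.INTER_CUBIC))
```

```text
(no output)
```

View pics/tc.png

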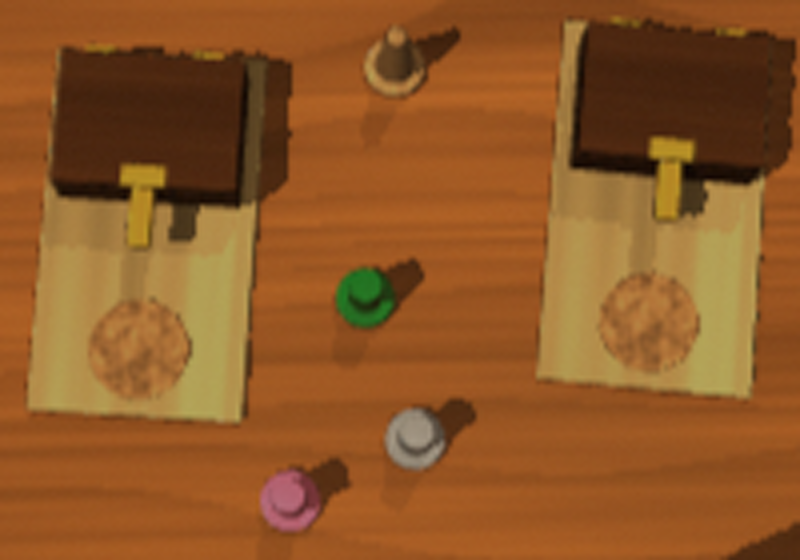

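View pics/sc.png

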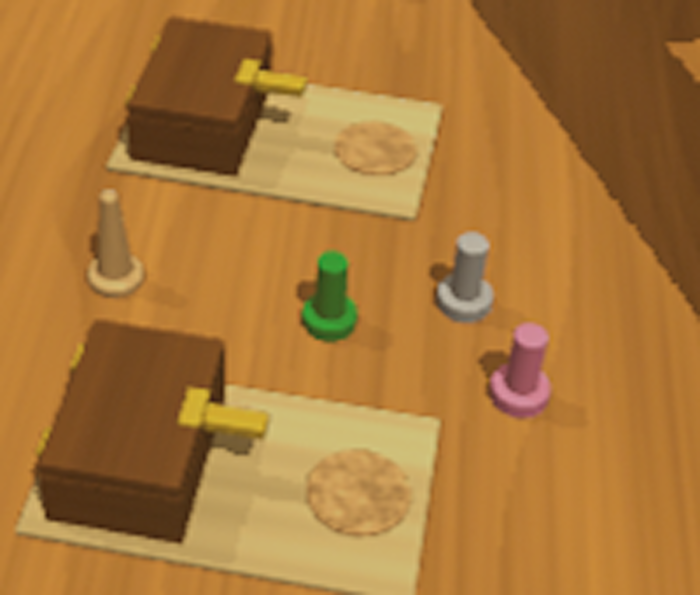

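The crops show the grey peg at crop (415,438) top and (466,290) side. It is the only plain steel one and stands between the boards, so it is the marker. Next I triangulate.

```bash
cat > m.py <<'E'
from h import *
T=np.load('top.npz');S=np.load('side.npz')
def P(c): return c['camera_matrix']@np.c_[cv2.Rodrigues(c['rvec'])[0],np.ravel(c['tvec'])]
def tp(p): return [185+(p[0]+.5)/4-.5,150+(p[1]+.5)/4-.5]
def sp(p): return [205+(p[0]+.5)/3.5-.5,145+(p[1]+.5)/3.5-.5]
pts={'padA':((139,349),(359,491)),'padB':((649,321),(375,148)),'tipA':((139,246),(267,418)),'tipB':((667,219),(306,79)),
'mtop':((419,431),(472,242)),'coneTop':((397,36),(109,194)),'lidA_fr':((242,192),(224,343)),'lidB_fr':((760,172),(271,36)),'jA':((142,187),(205,408)),'jB':((672,160),(258,72))}
for k,(a,b) in pts.items():
    a=tp(a);b=sp(b)
    X=cv2.triangulatePoints(P(T),P(S),np.array(a).reshape(2,1),np.array(b).reshape(2,1)).ravel();X=X[:3]/X[3]
    print(k,X.round(4),'depthtop',px2w(T,*a).round(4),'depthside',px2w(S,*b).round(4))
for k,p,z in [('A tab tip',(139,246),.057),('A tab in',(142,187),.058),('B tip',(668,219),.057),('B in',(671,160),.058),('A pad',(139,349),.008),('B pad',(649,321),.008),('mfoot',(415,438),.012),('mtop',(419,431),.056),('pink',(290,500),.012),('green',(366,298),.012),
 ('A back l',(62,50),.058),('A back r',(243,56),.058),('A fr l',(54,182),.058),('A fr r',(240,190),.058),('brdA fl',(28,410),.006),('brdA fr',(241,422),.006),('brdB fl',(538,379),.006),('brdB fr',(750,397),.006),('B fl',(574,155),.058),('B fr',(758,170),.058)]:
    print(k,px2w(T,*tp(p),z).round(4))
E
python3 m.py
```

```text
padA [0.4873 0.1472 0.0112] depthtop [0.4876 0.1478 0.0056] depthside [0.4882 0.1462 0.0101]
padB [ 0.4983 -0.1595  0.0101] depthtop [ 0.4988 -0.1603  0.0046] depthside [ 0.4988 -0.1598  0.01  ]
tipA [0.541  0.1423 0.0617] depthtop [0.5411 0.1428 0.0574] depthside [0.5425 0.1392 0.0582]
tipB [ 0.5506 -0.1651  0.0631] depthtop [ 0.5512 -0.1659  0.0578] depthside [ 0.5519 -0.1741  0.0564]
mtop [ 0.4306 -0.0178  0.0582] depthtop [ 0.4302 -0.0178  0.0553] depthside [ 0.4318 -0.0181  0.0582]
coneTop [ 0.6594 -0.0098  0.0789] depthtop [ 0.6592 -0.0099  0.0776] depthside [ 0.6608 -0.0117  0.0775]
lidA_fr [0.5736 0.0826 0.0534] depthtop [0.5832 0.085  0.0041] depthside [0.5742 0.0857 0.0572]
lidB_fr [ 0.5802 -0.2224  0.056 ] depthtop [ 0.5891 -0.2319  0.0074] depthside [ 0.5825 -0.2197  0.0586]
jA [0.5758 0.1404 0.0626] depthtop [0.5757 0.1407 0.0596] depthside [0.5773 0.1386 0.0607]
jB [ 0.5856 -0.1697  0.0624] depthtop [ 0.5866 -0.1705  0.0572] depthside [ 0.5865 -0.1745  0.0589]
A tab tip [0.5412 0.1428 0.057 ]
A tab in [0.576  0.1409 0.058 ]
B tip [ 0.5513 -0.1666  0.057 ]
B in [ 0.5864 -0.1698  0.058 ]
A pad [0.4873 0.1476 0.008 ]
B pad [ 0.4983 -0.1598  0.008 ]
mfoot [ 0.4302 -0.0167  0.012 ]
mtop [ 0.4302 -0.0177  0.056 ]
pink [0.395  0.0581 0.012 ]
green [0.515  0.0107 0.012 ]
A back l [0.6598 0.1881 0.058 ]
A back r [0.6542 0.081  0.058 ]
A fr l [0.58   0.1923 0.058 ]
A fr r [0.5732 0.0836 0.058 ]
brdA fl [0.4521 0.2141 0.006 ]
brdA fr [0.4424 0.0869 0.006 ]
brdB fl [ 0.4647 -0.0917  0.006 ]
brdB fr [ 0.4513 -0.2188  0.006 ]
B fl [ 0.5905 -0.1128  0.058 ]
B fr [ 0.5795 -0.2208  0.058 ]
```

```bash
cat >> h.py <<'E'
from scipy.spatial.transform import Rotation as Ro
YA,YB=-.068,-.105
GA=np.array([.5532,.1429,.052]);GB=np.array([.5641,-.1669,.052])
PA=np.array([.4874,.1474]);PB=np.array([.4985,-.160]);MK=np.array([.4303,-.0172])
def go(t,yaw):
    o=get_obs();p=o['ee_pos'];e=o['eef_rot']
    R=Ro.from_euler('xyz',[np.pi,0,yaw]).as_matrix()
    print('t',round(o['time_s'],2),'pos',p.round(4),'rot',e.round(3),'F',o['force'].round(1),'w',round(o['grip_width'],4))
    print('roll',round(-np.degrees(yaw-e[2]),2),'shift mm',(R.T@(np.array(t)-p)*1000).round(1))
E
python3 -c "
from h import *
go([*GA[:2],.12],YA)"
```

```text
t 0.1 pos [ 0.1812 -0.519   0.2049] rot [-3.141 -0.     0.336] F [-0.9  0.3 -0.5] w 0.094
roll 23.14 shift mm [ 326.2 -685.7   84.9]
```

Request:
{"op": "send_rows", "data": {
  "rows": [
    {"roll":5.8,"jaw":0.1},
    {"roll":5.8,"jaw":0.1},
    {"roll":5.8,"jaw":0.1},
    {"roll":5.7,"jaw":0.1},
    {"dx":8,"dy":-17,"jaw":0.1},
    {"dx":16,"dy":-34,"jaw":0.1},
    {"dx":16,"dy":-34,"jaw":0.1},
    {"dx":16,"dy":-34,"jaw":0.1},
    {"dx":16,"dy":-34,"jaw":0.1},
    {"dx":16,"dy":-34,"jaw":0.1},
    {"dx":16,"dy":-34,"jaw":0.1},
    {"dx":16,"dy":-34,"jaw":0.1}
  ],
  "force": 20
}}

```text
invalid input at $.rows[0]: expected keys dx, dy, dz, roll, jaw
```

Request:
{"op": "send_rows", "data": {
  "rows": [
    {"dx":16,"dy":-34,"jaw":0.1},
    {"dx":16,"dy":-34,"jaw":0.1},
    {"dx":16,"dy":-34,"jaw":0.1},
    {"dx":16,"dy":-34,"jaw":0.1},
    {"dx":16,"dy":-34,"jaw":0.1},
    {"dx":16,"dy":-34,"jaw":0.1},
    {"dx":16,"dy":-34,"jaw":0.1},
    {"dx":16,"dy":-34,"jaw":0.1},
    {"dx":16,"dy":-34,"dz":20,"jaw":0.1},
    {"dx":16,"dy":-34,"dz":20,"jaw":0.1},
    {"dx":16,"dy":-30,"dz":20,"jaw":0.1},
    {"jaw":0.1}
  ]
}}

```text
invalid input at $.rows[0]: expected keys dx, dy, dz, roll, jaw
```

```bash
python3 -c "
from h import *
go([*GA[:2],.038],YA)"
```

```text
t 0.1 pos [ 0.1812 -0.519   0.2049] rot [-3.141 -0.     0.336] F [-0.9  0.3 -0.5] w 0.094
roll 23.14 shift mm [ 326.2 -685.7  166.9]
```

Every row needs all five keys.

Request:
{"op": "send_rows", "data": {
  "rows": [
    {"dx":0,"dy":0,"dz":0,"roll":5.8,"jaw":0.1},
    {"dx":0,"dy":0,"dz":0,"roll":5.8,"jaw":0.1},
    {"dx":0,"dy":0,"dz":0,"roll":5.8,"jaw":0.1},
    {"dx":0,"dy":0,"dz":0,"roll":5.7,"jaw":0.1},
    {"dx":8,"dy":-17,"dz":0,"roll":0,"jaw":0.1},
    {"dx":16,"dy":-34,"dz":0,"roll":0,"jaw":0.1},
    {"dx":16,"dy":-34,"dz":0,"roll":0,"jaw":0.1},
    {"dx":16,"dy":-34,"dz":0,"roll":0,"jaw":0.1},
    {"dx":16,"dy":-34,"dz":0,"roll":0,"jaw":0.1},
    {"dx":16,"dy":-34,"dz":0,"roll":0,"jaw":0.1},
    {"dx":16,"dy":-34,"dz":0,"roll":0,"jaw":0.1},
    {"dx":16,"dy":-34,"dz":0,"roll":0,"jaw":0.1}
  ],
  "force": 20
}}

```text
time_s: 1.1
ee_pos: [0.3185, -0.2712, 0.2053]
eef_rot: [-3.141, 0.0, -0.068]
force: [1.8, 0.0, -1.0]
grip_width: 0.0424
grip_force: 0.0
```

Request:
{"op": "send_rows", "data": {
  "rows": [
    {"dx":16,"dy":-34,"dz":0,"roll":0,"jaw":0.1},
    {"dx":16,"dy":-34,"dz":0,"roll":0,"jaw":0.1},
    {"dx":16,"dy":-34,"dz":0,"roll":0,"jaw":0.1},
    {"dx":16,"dy":-34,"dz":0,"roll":0,"jaw":0.1},
    {"dx":16,"dy":-34,"dz":0,"roll":0,"jaw":0.1},
    {"dx":16,"dy":-34,"dz":0,"roll":0,"jaw":0.1},
    {"dx":16,"dy":-34,"dz":0,"roll":0,"jaw":0.1},
    {"dx":16,"dy":-34,"dz":0,"roll":0,"jaw":0.1},
    {"dx":16,"dy":-34,"dz":20,"roll":0,"jaw":0.1},
    {"dx":16,"dy":-34,"dz":20,"roll":0,"jaw":0.1},
    {"dx":16,"dy":-34,"dz":20,"roll":0,"jaw":0.1},
    {"dx":0,"dy":0,"dz":0,"roll":0,"jaw":0.1}
  ]
}}

```text
time_s: 2.1
ee_pos: [0.5176, 0.0905, 0.1421]
eef_rot: [3.141, 0.006, -0.064]
force: [-0.7, -0.4, -1.1]
grip_width: 0.0423
grip_force: 0.0
```

```bash
python3 -c "
from h import *
go([*GA[:2],.038],YA)"
```

```text
t 2.1 pos [0.5176 0.0905 0.1421] rot [ 3.141  0.006 -0.064] F [-0.7 -0.4 -1.1] w 0.0423
roll 0.24 shift mm [ 32.  -54.7 104.1]
```

Request:
{"op": "send_rows", "data": {
  "rows": [
    {"dx":15,"dy":-28,"dz":0,"roll":0,"jaw":0.1},
    {"dx":15,"dy":-28,"dz":0,"roll":0,"jaw":0.1},
    {"dx":0,"dy":0,"dz":30,"roll":0,"jaw":0.1},
    {"dx":0,"dy":0,"dz":20,"roll":0,"jaw":0.1},
    {"dx":0,"dy":0,"dz":0,"roll":0,"jaw":0.1},
    {"dx":0,"dy":0,"dz":0,"roll":0,"jaw":0.1}
  ]
}}

```text
time_s: 2.6
ee_pos: [0.551, 0.1397, 0.0965]
eef_rot: [3.141, 0.002, -0.068]
force: [0.6, 0.4, 1.1]
grip_width: 0.042
grip_force: 0.0
```

```bash
python3 -c "
from h import *
cam('side','s1.png');cam('top','t1.png')
go([*GA[:2],.038],YA)
import cv2
a=cv2.imread('pics/t1.png')[150:270,170:290];b=cv2.imread('pics/s1.png')[200:320,200:350]
cv2.imwrite('pics/c1.png',np.hstack([cv2.resize(a,(400,400)),cv2.resize(b,(400,400))]))"
```

```text
t 2.7 pos [0.5521 0.1399 0.0983] rot [-3.141e+00 -2.000e-03 -6.800e-02] F [-0.4 -1.3 -0.3] w 0.0421
roll 0.01 shift mm [ 0.9 -3.1 60.3]
```

View pics/c1.png

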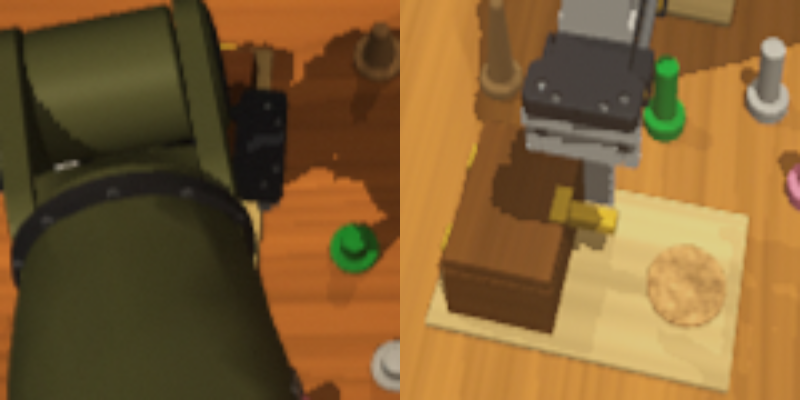

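The picture shows the gripper over case A, with a finger at crop (598,180) just above and beside the tab tip (610,218). I'll check this by projecting the expected finger tips.

```bash
python3 -c "
from h import *
c=np.load('side.npz')
for p in [(.552,.140,.098),(.554,.167,.098),(.550,.113,.098),(.5532,.1429,.057),(.5412,.1428,.057)]:
    u=cv2.projectPoints(np.array(p),c['rvec'],c['tvec'],c['camera_matrix'],None)[0].ravel()
    print(p,u.round(1),'crop',400+(u[0]-200)*400/150,(u[1]-200)*400/120)
"
```

```text
(0.552, 0.14, 0.098) [276.1 250.3] crop 602.8555598677358 167.83290474403657
(0.554, 0.167, 0.098) [273.1 261.3] crop 594.9516007366439 204.2991905880431
(0.55, 0.113, 0.098) [278.9 239.9] crop 610.373775392931 133.1463139062695
(0.5532, 0.1429, 0.057) [275.2 265.4] crop 600.5412410995299 218.01852166207027
(0.5412, 0.1428, 0.057) [281.4 266. ] crop 616.933627387079 219.96712411221324
```

Consistent: the visible finger is the +y one, and its tip is where I expected. Go down and grip.

Request:
{"op": "send_rows", "data": {
  "rows": [
    {"dx":0,"dy":-3,"dz":20,"roll":0,"jaw":0.1},
    {"dx":0,"dy":0,"dz":20,"roll":0,"jaw":0.1},
    {"dx":0,"dy":0,"dz":19,"roll":0,"jaw":0.1},
    {"dx":0,"dy":0,"dz":0,"roll":0,"jaw":0.1},
    {"dx":0,"dy":0,"dz":0,"roll":0,"jaw":1},
    {"dx":0,"dy":0,"dz":0,"roll":0,"jaw":1},
    {"dx":0,"dy":0,"dz":0,"roll":0,"jaw":1},
    {"dx":0,"dy":0,"dz":0,"roll":0,"jaw":1},
    {"dx":0,"dy":0,"dz":0,"roll":0,"jaw":1},
    {"dx":0,"dy":0,"dz":0,"roll":0,"jaw":1}
  ],
  "force": 20
}}

```text
time_s: 3.53
ee_pos: [0.5522, 0.1407, 0.039]
eef_rot: [3.138, -0.001, -0.068]
force: [-3.0, -20.2, 8.5]
grip_width: 0.0137
grip_force: 20.0
```

Request:
{"op": "send_rows", "data": {
  "rows": [
    {"dx":0,"dy":2.5,"dz":0,"roll":0,"jaw":1},
    {"dx":0.9,"dy":0,"dz":-9,"roll":0,"jaw":1},
    {"dx":1.7,"dy":0,"dz":-8.9,"roll":0,"jaw":1},
    {"dx":2.5,"dy":0,"dz":-8.7,"roll":0,"jaw":1},
    {"dx":3.2,"dy":0,"dz":-8.5,"roll":0,"jaw":1},
    {"dx":4,"dy":0,"dz":-8.2,"roll":0,"jaw":1},
    {"dx":4.6,"dy":0,"dz":-7.8,"roll":0,"jaw":1},
    {"dx":5.3,"dy":0,"dz":-7.4,"roll":0,"jaw":1},
    {"dx":6,"dy":0,"dz":-6.8,"roll":0,"jaw":1},
    {"dx":0,"dy":0,"dz":0,"roll":0,"jaw":1},
    {"dx":0,"dy":0,"dz":0,"roll":0,"jaw":1}
  ]
}}

```text
time_s: 4.45
ee_pos: [0.58, 0.1382, 0.1043]
eef_rot: [3.141, -0.0, -0.068]
force: [-3.1, -6.4, 4.7]
grip_width: 0.0137
grip_force: 20.0
```

Request:
{"op": "send_rows", "data": {
  "rows": [
    {"dx":0,"dy":0,"dz":0,"roll":0,"jaw":0.1},
    {"dx":0,"dy":0,"dz":0,"roll":0,"jaw":0.1},
    {"dx":0,"dy":0,"dz":0,"roll":0,"jaw":0.1},
    {"dx":0,"dy":0,"dz":0,"roll":0,"jaw":0.1},
    {"dx":-2,"dy":0,"dz":-20,"roll":0,"jaw":0.1},
    {"dx":-2,"dy":0,"dz":-30,"roll":0,"jaw":0.1},
    {"dx":0,"dy":0,"dz":-30,"roll":0,"jaw":0.1},
    {"dx":0,"dy":0,"dz":-20,"roll":0,"jaw":0.1},
    {"dx":0,"dy":0,"dz":0,"roll":0,"jaw":0.1},
    {"dx":0,"dy":0,"dz":0,"roll":0,"jaw":0.1},
    {"dx":0,"dy":0,"dz":0,"roll":0,"jaw":0.1},
    {"dx":0,"dy":0,"dz":0,"roll":0,"jaw":0.1}
  ]
}}

```text
time_s: 5.45
ee_pos: [0.5752, 0.139, 0.2016]
eef_rot: [3.141, 0.002, -0.067]
force: [0.4, 0.0, 0.6]
grip_width: 0.0423
grip_force: 0.0
```

```bash
python3 -c "
from h import *
cam('side','s2.png');go([*GB[:2],.2],YB)
a=cv2.imread('pics/s2.png')[130:330,190:390]
cv2.imwrite('pics/c2.png',cv2.resize(a,(500,500)))"
```

```text
t 5.5 pos [0.5752 0.139  0.2017] rot [ 3.141e+00  2.000e-03 -6.700e-02] F [ 0.7 -0.1 -0.1] w 0.0425
roll 2.16 shift mm [ 21.  305.4   1.7]
```

View pics/c2.png

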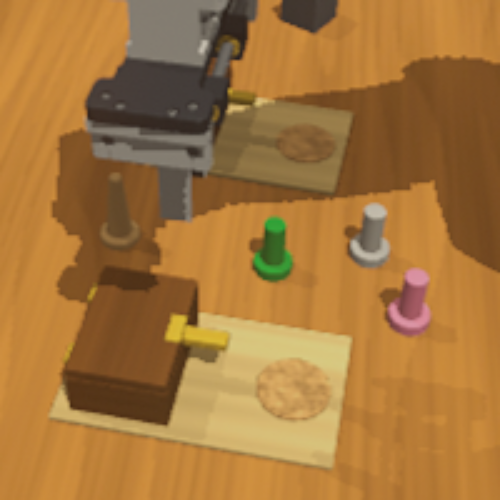

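Case A's lid dropped shut (its tab is level at crop (205,335)), so A is good. Case B still gets its test.

Request:
{"op": "send_rows", "data": {
  "rows": [
    {"dx":2,"dy":17,"dz":0,"roll":2.2,"jaw":0.1},
    {"dx":2,"dy":34,"dz":0,"roll":0,"jaw":0.1},
    {"dx":2,"dy":34,"dz":0,"roll":0,"jaw":0.1},
    {"dx":2,"dy":34,"dz":0,"roll":0,"jaw":0.1},
    {"dx":2,"dy":34,"dz":0,"roll":0,"jaw":0.1},
    {"dx":2,"dy":34,"dz":0,"roll":0,"jaw":0.1},
    {"dx":2,"dy":34,"dz":0,"roll":0,"jaw":0.1},
    {"dx":2,"dy":34,"dz":0,"roll":0,"jaw":0.1},
    {"dx":2,"dy":34,"dz":0,"roll":0,"jaw":0.1},
    {"dx":2,"dy":19,"dz":30,"roll":0,"jaw":0.1},
    {"dx":0,"dy":0,"dz":30,"roll":0,"jaw":0.1},
    {"dx":0,"dy":0,"dz":30,"roll":0,"jaw":0.1}
  ]
}}

```text
time_s: 6.5
ee_pos: [0.5631, -0.1706, 0.1111]
eef_rot: [-3.141, 0.001, -0.108]
force: [1.4, 0.6, -0.1]
grip_width: 0.0425
grip_force: 0.0
```

Request:
{"op": "send_rows", "data": {
  "rows": [
    {"dx":0,"dy":0,"dz":0,"roll":0,"jaw":0.1},
    {"dx":0,"dy":0,"dz":0,"roll":0,"jaw":0.1}
  ]
}}

```text
time_s: 6.67
ee_pos: [0.563, -0.1691, 0.112]
eef_rot: [-3.141, 0.003, -0.106]
force: [0.2, -0.3, 0.6]
grip_width: 0.0424
grip_force: 0.0
```

```bash
python3 -c "
from h import *
go([GB[0],GB[1]-.0025,.038],YB)"
```

```text
t 6.67 pos [ 0.563  -0.1691  0.112 ] rot [-3.141e+00  3.000e-03 -1.060e-01] F [ 0.2 -0.3  0.6] w 0.0424
roll -0.04 shift mm [ 1.1  0.2 74. ]
```

Request:
{"op": "send_rows", "data": {
  "rows": [
    {"dx":0,"dy":0,"dz":20,"roll":0,"jaw":0.1},
    {"dx":0,"dy":0,"dz":20,"roll":0,"jaw":0.1},
    {"dx":0,"dy":0,"dz":20,"roll":0,"jaw":0.1},
    {"dx":0,"dy":0,"dz":14,"roll":0,"jaw":0.1},
    {"dx":0,"dy":0,"dz":0,"roll":0,"jaw":1},
    {"dx":0,"dy":0,"dz":0,"roll":0,"jaw":1},
    {"dx":0,"dy":0,"dz":0,"roll":0,"jaw":1},
    {"dx":0,"dy":0,"dz":0,"roll":0,"jaw":1},
    {"dx":0,"dy":0,"dz":0,"roll":0,"jaw":1},
    {"dx":0,"dy":0,"dz":0,"roll":0,"jaw":1}
  ],
  "force": 20
}}

```text
time_s: 7.5
ee_pos: [0.5644, -0.1698, 0.0404]
eef_rot: [3.141, -0.002, -0.106]
force: [-0.7, -1.4, 7.7]
grip_width: 0.0137
grip_force: 20.0
```

Request:
{"op": "send_rows", "data": {
  "rows": [
    {"dx":0.9,"dy":0,"dz":-9,"roll":0,"jaw":1},
    {"dx":1.7,"dy":0,"dz":-8.9,"roll":0,"jaw":1},
    {"dx":2.5,"dy":0,"dz":-8.7,"roll":0,"jaw":1},
    {"dx":3.2,"dy":0,"dz":-8.5,"roll":0,"jaw":1},
    {"dx":4,"dy":0,"dz":-8.2,"roll":0,"jaw":1},
    {"dx":4.6,"dy":0,"dz":-7.8,"roll":0,"jaw":1},
    {"dx":5.3,"dy":0,"dz":-7.4,"roll":0,"jaw":1},
    {"dx":6,"dy":0,"dz":-6.8,"roll":0,"jaw":1},
    {"dx":0,"dy":0,"dz":0,"roll":0,"jaw":1},
    {"dx":0,"dy":0,"dz":0,"roll":0,"jaw":1}
  ]
}}

```text
time_s: 8.33
ee_pos: [0.5922, -0.1729, 0.1057]
eef_rot: [3.141, -0.001, -0.106]
force: [-2.1, -4.6, 3.2]
grip_width: 0.0139
grip_force: 20.0
```

Request:
{"op": "send_rows", "data": {
  "rows": [
    {"dx":0,"dy":0,"dz":0,"roll":0,"jaw":0.1},
    {"dx":0,"dy":0,"dz":0,"roll":0,"jaw":0.1},
    {"dx":0,"dy":0,"dz":0,"roll":0,"jaw":0.1},
    {"dx":0,"dy":0,"dz":0,"roll":0,"jaw":0.1},
    {"dx":0,"dy":0,"dz":-20,"roll":0,"jaw":0.1},
    {"dx":0,"dy":0,"dz":-30,"roll":0,"jaw":0.1},
    {"dx":0,"dy":0,"dz":-30,"roll":0,"jaw":0.1},
    {"dx":0,"dy":0,"dz":-20,"roll":0,"jaw":0.1},
    {"dx":0,"dy":0,"dz":0,"roll":0,"jaw":0.1},
    {"dx":0,"dy":0,"dz":0,"roll":0,"jaw":0.1},
    {"dx":0,"dy":0,"dz":0,"roll":0,"jaw":0.1},
    {"dx":0,"dy":0,"dz":0,"roll":0,"jaw":0.1}
  ]
}}

```text
time_s: 9.33
ee_pos: [0.5913, -0.1721, 0.2029]
eef_rot: [-3.141, 0.002, -0.106]
force: [-0.3, -0.4, 0.7]
grip_width: 0.0422
grip_force: 0.0
```

```bash
python3 -c "
from h import *
cam('side','s3.png');go([MK[0],MK[1]-.002,.2],YB)
a=cv2.imread('pics/s3.png')[110:310,190:390]
cv2.imwrite('pics/c3.png',cv2.resize(a,(500,500)))"
```

```text
t 9.38 pos [ 0.5913 -0.1722  0.2029] rot [-3.141e+00  2.000e-03 -1.060e-01] F [-0.   0.3 -0.8] w 0.0425
roll -0.04 shift mm [-176.1 -135.2    2.9]
```

View pics/c3.png

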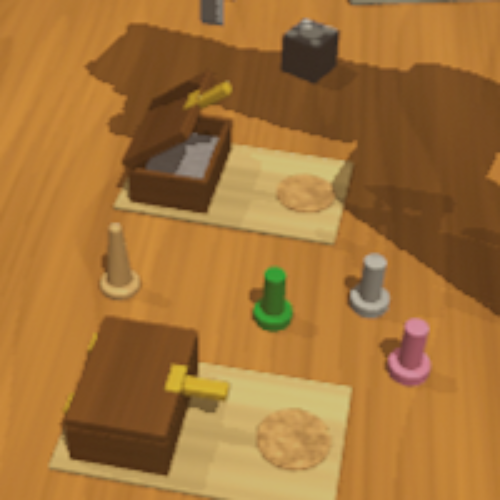

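Lid B stays up at about 40° (tab at crop (210,95)), so B is the stiff case. Next is the marker.

Request:
{"op": "send_rows", "data": {
  "rows": [
    {"dx":-29,"dy":-22.5,"dz":0,"roll":0,"jaw":0.0},
    {"dx":-29,"dy":-22.5,"dz":0,"roll":0,"jaw":0.0},
    {"dx":-29,"dy":-22.5,"dz":0,"roll":0,"jaw":0.0},
    {"dx":-29,"dy":-22.5,"dz":0,"roll":0,"jaw":0.0},
    {"dx":-30,"dy":-22.5,"dz":0,"roll":0,"jaw":0.0},
    {"dx":-30,"dy":-22.5,"dz":30,"roll":0,"jaw":0.0},
    {"dx":0,"dy":0,"dz":30,"roll":0,"jaw":0.0},
    {"dx":0,"dy":0,"dz":30,"roll":0,"jaw":0.0},
    {"dx":0,"dy":0,"dz":20,"roll":0,"jaw":0.0},
    {"dx":0,"dy":0,"dz":0,"roll":0,"jaw":0.0},
    {"dx":0,"dy":0,"dz":0,"roll":0,"jaw":0.0},
    {"dx":0,"dy":0,"dz":0,"roll":0,"jaw":0.0}
  ]
}}

```text
time_s: 10.38
ee_pos: [0.4351, -0.023, 0.0993]
eef_rot: [3.142, -0.001, -0.106]
force: [1.6, -0.6, 0.9]
grip_width: 0.0468
grip_force: 0.0
```

```bash
python3 -c "
from h import *
go([MK[0],MK[1]-.002,.021],YB)"
```

```text
t 10.38 pos [ 0.4351 -0.023   0.0993] rot [ 3.142e+00 -1.000e-03 -1.060e-01] F [ 1.6 -0.6  0.9] w 0.0468
roll -0.05 shift mm [-5.2 -3.3 78.3]
```

Request:
{"op": "send_rows", "data": {
  "rows": [
    {"dx":-5,"dy":-3.3,"dz":20,"roll":0,"jaw":0.0},
    {"dx":0,"dy":0,"dz":20,"roll":0,"jaw":0.0},
    {"dx":0,"dy":0,"dz":20,"roll":0,"jaw":0.0},
    {"dx":0,"dy":0,"dz":18,"roll":0,"jaw":0.0},
    {"dx":0,"dy":0,"dz":0,"roll":0,"jaw":0.0},
    {"dx":0,"dy":0,"dz":0,"roll":0,"jaw":0.25},
    {"dx":0,"dy":0,"dz":0,"roll":0,"jaw":0.4},
    {"dx":0,"dy":0,"dz":0,"roll":0,"jaw":0.5},
    {"dx":0,"dy":0,"dz":0,"roll":0,"jaw":0.6},
    {"dx":0,"dy":0,"dz":0,"roll":0,"jaw":0.8},
    {"dx":0,"dy":0,"dz":0,"roll":0,"jaw":0.8},
    {"dx":0,"dy":0,"dz":0,"roll":0,"jaw":0.8}
  ],
  "force": 15
}}

```text
time_s: 11.38
ee_pos: [0.4305, -0.0192, 0.0212]
eef_rot: [3.142, -0.002, -0.106]
force: [-1.7, -0.1, 9.1]
grip_width: 0.0194
grip_force: 15.0
```

```bash
python3 -c "
from h import *
go([PB[0],PB[1]-.002,.0295],YB)"
```

```text
t 11.38 pos [ 0.4305 -0.0192  0.0212] rot [ 3.142e+00 -2.000e-03 -1.060e-01] F [-1.7 -0.1  9.1] w 0.0194
roll -0.05 shift mm [ 82.6 134.9  -8.3]
```

Request:
{"op": "send_rows", "data": {
  "rows": [
    {"dx":0,"dy":0,"dz":-15,"roll":0,"jaw":0.8},
    {"dx":0,"dy":0,"dz":-20,"roll":0,"jaw":0.8},
    {"dx":0,"dy":0,"dz":-15,"roll":0,"jaw":0.8},
    {"dx":8,"dy":15,"dz":0,"roll":0,"jaw":0.8},
    {"dx":15,"dy":24,"dz":0,"roll":0,"jaw":0.8},
    {"dx":15,"dy":24,"dz":0,"roll":0,"jaw":0.8},
    {"dx":15,"dy":24,"dz":0,"roll":0,"jaw":0.8},
    {"dx":15,"dy":24,"dz":0,"roll":0,"jaw":0.8},
    {"dx":14,"dy":24,"dz":0,"roll":0,"jaw":0.8},
    {"dx":0,"dy":0,"dz":0,"roll":0,"jaw":0.8},
    {"dx":0,"dy":0,"dz":0,"roll":0,"jaw":0.8},
    {"dx":0,"dy":0,"dz":0,"roll":0,"jaw":0.8}
  ]
}}

```text
time_s: 12.38
ee_pos: [0.4968, -0.1615, 0.0701]
eef_rot: [-3.141, 0.001, -0.106]
force: [-0.1, -0.1, -2.0]
grip_width: 0.0198
grip_force: 15.0
```

```bash
python3 -c "
from h import *
cam('side','s4.png');go([PB[0],PB[1]-.002,.0295],YB)
a=cv2.imread('pics/s4.png')[130:230,230:350]
cv2.imwrite('pics/c4.png',cv2.resize(a,(600,500)))"
```

```text
t 12.43 pos [ 0.4968 -0.1612  0.0702] rot [-3.141e+00  1.000e-03 -1.050e-01] F [-0.2  0.5 -1.9] w 0.0196
roll -0.02 shift mm [ 1.7  0.6 40.7]
```

View pics/c4.png

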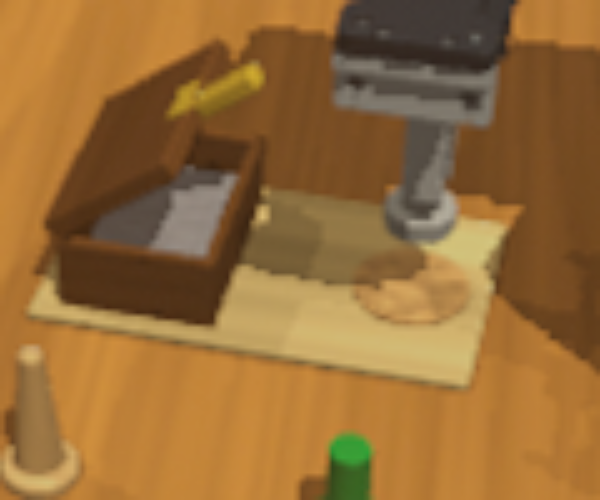

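The marker hangs upright in the fingers with its foot at crop (420,215), above the pad at (410,288). Lower it.

Request:
{"op": "send_rows", "data": {
  "rows": [
    {"dx":1.5,"dy":0.5,"dz":15,"roll":0,"jaw":0.8},
    {"dx":0,"dy":0,"dz":12,"roll":0,"jaw":0.8},
    {"dx":0,"dy":0,"dz":6,"roll":0,"jaw":0.8},
    {"dx":0,"dy":0,"dz":4,"roll":0,"jaw":0.8},
    {"dx":0,"dy":0,"dz":0,"roll":0,"jaw":0.8},
    {"dx":0,"dy":0,"dz":0,"roll":0,"jaw":0.8},
    {"dx":0,"dy":0,"dz":0,"roll":0,"jaw":0.8}
  ]
}}

```text
time_s: 13.02
ee_pos: [0.499, -0.1626, 0.0339]
eef_rot: [3.141, -0.001, -0.106]
force: [-0.1, 1.4, -1.6]
grip_width: 0.0196
grip_force: 15.0
```

Request:
{"op": "send_rows", "data": {
  "rows": [
    {"dx":0,"dy":0,"dz":1.5,"roll":0,"jaw":0.8},
    {"dx":0,"dy":0,"dz":1.5,"roll":0,"jaw":0.8},
    {"dx":0,"dy":0,"dz":0,"roll":0,"jaw":0.8},
    {"dx":0,"dy":0,"dz":0,"roll":0,"jaw":0.8},
    {"dx":0,"dy":0,"dz":0,"roll":0,"jaw":0.8}
  ]
}}

```text
time_s: 13.43
ee_pos: [0.4987, -0.1627, 0.0303]
eef_rot: [-3.142, -0.0, -0.106]
force: [-1.0, -1.3, -1.3]
grip_width: 0.0196
grip_force: 15.0
```

Request:
{"op": "send_rows", "data": {
  "rows": [
    {"dx":0,"dy":0,"dz":0.8,"roll":0,"jaw":0.8},
    {"dx":0,"dy":0,"dz":0.7,"roll":0,"jaw":0.8},
    {"dx":0,"dy":0,"dz":0,"roll":0,"jaw":0.8},
    {"dx":0,"dy":0,"dz":0,"roll":0,"jaw":0.8},
    {"dx":0,"dy":0,"dz":0,"roll":0,"jaw":0.8}
  ]
}}

```text
time_s: 13.85
ee_pos: [0.4988, -0.1627, 0.0292]
eef_rot: [3.141, -0.0, -0.106]
force: [-2.5, 0.2, 5.6]
grip_width: 0.0193
grip_force: 15.0
```

Contact (5.6 N up). Release and go up, then back towards the robot.

Request:
{"op": "send_rows", "data": {
  "rows": [
    {"dx":0,"dy":0,"dz":0,"roll":0,"jaw":0.5},
    {"dx":0,"dy":0,"dz":0,"roll":0,"jaw":0.3},
    {"dx":0,"dy":0,"dz":0,"roll":0,"jaw":0.1},
    {"dx":0,"dy":0,"dz":0,"roll":0,"jaw":0.1},
    {"dx":0,"dy":0,"dz":-10,"roll":0,"jaw":0.1},
    {"dx":0,"dy":0,"dz":-20,"roll":0,"jaw":0.1},
    {"dx":0,"dy":0,"dz":-30,"roll":0,"jaw":0.1},
    {"dx":0,"dy":0,"dz":-35,"roll":0,"jaw":0.1},
    {"dx":0,"dy":0,"dz":-35,"roll":0,"jaw":0.1},
    {"dx":0,"dy":0,"dz":-20,"roll":0,"jaw":0.1},
    {"dx":0,"dy":0,"dz":0,"roll":0,"jaw":0.1},
    {"dx":0,"dy":0,"dz":0,"roll":0,"jaw":0.1}
  ]
}}

```text
time_s: 14.85
ee_pos: [0.4989, -0.1627, 0.1801]
eef_rot: [3.141, -0.002, -0.106]
force: [0.4, 0.9, 0.1]
grip_width: 0.0425
grip_force: 0.0
```

Request:
{"op": "send_rows", "data": {
  "rows": [
    {"dx":-15,"dy":20,"dz":0,"roll":0,"jaw":0.1},
    {"dx":-15,"dy":30,"dz":0,"roll":0,"jaw":0.1},
    {"dx":-15,"dy":30,"dz":0,"roll":0,"jaw":0.1},
    {"dx":-15,"dy":30,"dz":0,"roll":0,"jaw":0.1},
    {"dx":-15,"dy":30,"dz":0,"roll":0,"jaw":0.1},
    {"dx":-15,"dy":30,"dz":0,"roll":0,"jaw":0.1},
    {"dx":-15,"dy":30,"dz":0,"roll":0,"jaw":0.1},
    {"dx":-15,"dy":30,"dz":0,"roll":0,"jaw":0.1},
    {"dx":-15,"dy":30,"dz":0,"roll":0,"jaw":0.1},
    {"dx":-15,"dy":30,"dz":0,"roll":0,"jaw":0.1},
    {"dx":0,"dy":0,"dz":0,"roll":0,"jaw":0.1},
    {"dx":0,"dy":0,"dz":0,"roll":0,"jaw":0.1}
  ]
}}

```text
time_s: 15.85
ee_pos: [0.3177, -0.4355, 0.1773]
eef_rot: [-3.14, 0.002, -0.108]
force: [0.6, 0.2, 0.2]
grip_width: 0.0425
grip_force: 0.0
```

```bash
python3 -c "
from h import *
cam('side','s5.png');cam('top','t5.png')
a=cv2.imread('pics/t5.png')[150:270,300:420];b=cv2.imread('pics/s5.png')[130:310,210:390]
cv2.imwrite('pics/c5.png',np.hstack([cv2.resize(a,(400,400),interpolation=2),cv2.resize(b,(400,400),interpolation=2)]))"
```

```text
(no output)
```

View pics/c5.png

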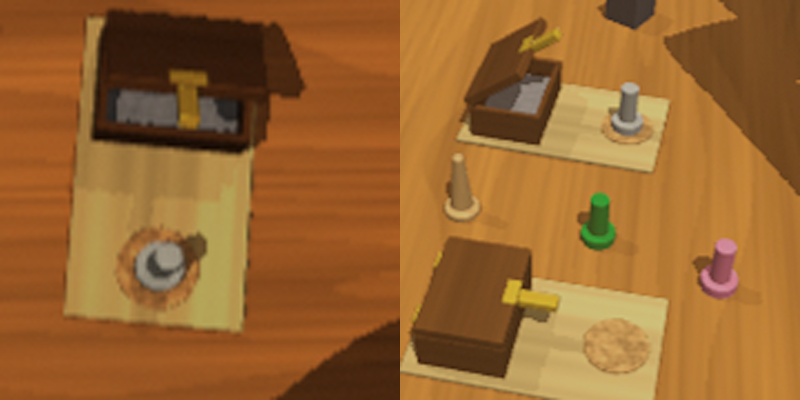

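The marker stands upright with its foot at crop (160,266), against a pad centre of about (158,266), so it is within about 2 mm. Lid B is up, lid A is shut, and the bystanders in view haven't moved.

```bash
python3 -c "
from station import *
print(hand_in())"
```

```text
the job is handed in; nothing more can be done
None
```

Both cases were tested, left then right: case A's lid dropped shut (good) and case B's stayed up at about 40° (stiff). The steel marker now stands upright within about 2 mm of the middle of B's cork pad, and the job was handed in at about 16 s, with no verdict returned.

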